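# Sphere check of the chairside scanner

### The arm

A 6-joint arm with a two-finger parallel gripper is mounted at the origin on a cart in front of the work surface, level with it; the furniture and walls round the work are solid. World frame = base frame: x ahead of the robot, y to its left, z up, the work surface at z = 0. Lengths are in m, angles in degrees, forces in N, time in s.
With the tool pointing down it reaches from about 0.225 to 0.875 m from the base axis. Payload 3.4 kg.
Tool frame: the origin (TCP) lies on the centre line of the jaws, within the pads' length; the fingertips stand 25 mm ahead of it and the grasp point (between the pads) lies 6 mm ahead of it; z points along the fingers, y is the line along which they close (so a half turn about z gives the same grasp; the last joint's range is limited). The gripper opens to 85 mm and grips with 20 to 120 N. Pads are 22 mm wide; open, the fingers measure 114 mm over their backs; the gripper's body (76 mm by 85 mm) begins 54 mm behind the grasp point. The pads swing forward as they close: fully open they stand 13 mm farther back than shut.
Start: joints at [-72.307, 15.808, 86.224, -0, 77.962, -6.933], TCP at [0.24, -0.523, 0.256] pointing down, gripper open.
Joint ranges: [-165.64, 165.64], [-43.16, 119.46], [12.63, 154.43], [-67.54, 247.53], [6.08, 155.33], [-154.97, 154.97]. Speed limits (degrees/s): [147.25, 147.25, 180, 180, 180, 180].

### API

Orientations are given as [roll, pitch, yaw] about the fixed x, y, z axes, in that order (R = Rz(yaw) Ry(pitch) Rx(roll)).
In Python, from cell import arm gives the robot as it stands. Calls block until the motion is done:
- arm.move_to(position, orientation): joint-space move of the TCP to a pose.
- arm.line_to(position, ori=None, v=0.15): straight line of the TCP; ori=None keeps the orientation; v is the mean speed in m/s.
- arm.movej(angles): joint-space move.
- arm.move_gripper(opening): opening from 0.0 (shut) to 1.0 (fully open); the grip force is fixed at half the most; returns when the fingers have stopped.
- arm.pause(seconds).
- arm.ik(position, orientation): joint angles nearest the present ones, or None.
- arm.read_camera(name): name is "scene" or "top" or "wrist"; returns the picture (480x640x3 uint8, blue, green, red); there is no depth.
- arm.camera_model(name): a dict with "fx", "fy", "cx", "cy" (pixels), "R" (3x3) and "t" (3): a world point X has camera coordinates R X + t; the wrist camera has in their place "tool_from_camera" (4x4, takes a point from camera to tool coordinates, whose origin is the TCP and whose axes are the flange's). Camera axes: x right, y down, z forward; pixel columns grow to the right and rows downward; lengths in m; the calibration is good to about 2 mm. A picture is of the moment at which its call begins: read the wrist's pose just before it. camera_model takes no time and is no camera call.
A pose or a line that the arm cannot do raises arm.IKError and nothing moves.
- arm.hand_in(): hands the job in; it is judged then, once.
Trained networks look in the newest picture that a camera, given by its name, has taken for a name from the list of things; names that differ only in an ending like _2 or _b are one class to them, and where a whole thing is asked for, a point or a joint stands for the part that bears it (a point fixed in the world has none). Each returns a list of dicts, best first, with "score" (0 to 1); they miss things now and then, are a little off and sometimes report something else, mostly with a low value. They report only what shows in the picture. A call takes as long as a camera call.
- arm.silhouettes(camera, name): "mask" (480x640 bool, what is visible of it) and "pixel" ([row, column] in pixels, amid what is visible of it).
- arm.mark_of(camera, name): "pixel" ([row, column] in pixels: a listed point, or the origin of a listed thing).
Readings, each from a call of its own:
- arm.get_time(): time.
- arm.get_qpos(): joint angles.
- arm.get_joint_velocities(): joint speeds.
- arm.get_tau(): joint torques, N m.
- arm.get_eef_pos(): TCP position.
- arm.get_ee_rot(): TCP orientation.
- arm.get_wrist_force(): force on the tool from outside, world axes, zero at the start.
- arm.get_torque(): the same for the moment, N m.
- arm.get_opening(): opening from 0.0 (shut) to 1.0 (fully open).
- arm.get_gripper_force(): force on a finger pad.
Only numpy, scipy, OpenCV 4.12 (cv2) and the standard library are available. Lean on these libraries where they do the work, as an engineer would, in place of code of your own. Each camera call takes 0.05 s, during which the arm holds its last target. There are 200 camera calls.

### The job

Set up the sphere check of the desktop scanner on the left: stand the black backdrop panel upright on its short thin edge in the slot across the scanner's bed, roughly centred, and let go of it. Then take the sphere carrier by its upright handle and, without tipping the loose white sphere out of its seat or touching the sphere with the gripper, bring it between window and backdrop and hold it level and still there, clear of both, with the sphere midway between them, straight in front of the middle of the window and at its mid-height. The program finishes while still holding the carrier in that place (do not put it down), with the backdrop standing and the other things on the worktop left alone.

Things in the scene. Friction and masses are not known exactly. Their poses are not given: they have to be found in the camera images.
- scanner: fixed desktop scanner (sizes in mm): bed x -124..188, y -52..52, top 8 above the worktop; white housing x 100..188, y -50..50, 139 high. Origin on the worktop under the focus; +x along the bed from slot to housing (to the robot's left within 0.2 rad), z up. Dark window 74 wide, 44 high, centre 80 above the worktop, at x 99, looking to -x
- focus (a point): where the sphere's centre is to be held: on the window's middle axis, 80 mm above the worktop, 99 in front of the window, 100 from the middle of the slot. Axes as the scanner's
- slot (a point): middle of the slot's floor, which is the bed's top, at x -100 mm of the scanner. The slot is 18 wide along the scanner's x, between two ribs along y, each 7 thick, 80 long, 12 high above the bed; open at both ends. Axes as the scanner's
- backdrop: plain black panel 96 x 58 x 12 mm, 95 g, both faces alike; starts flat on the right half of the worktop. Origin mid-underside as it lies; x along the 96 side (to the robot's left within 0.3 rad), y along the 58 side, z through the thickness. Gripped across the 58 side with the tool tilted 45 degrees along x, it can be turned upright, the tool ending tilted 45 degrees the other way
- backdrop_middle (a point): centre of the panel, 6 mm above its origin, axes as the panel's; 56 above the worktop when the panel stands in the slot
- carrier: loose sphere carrier, about 130 g (varies by a third): aluminium plate 124 x 46 mm, its top 7 above the worktop, with an upright grey fin as handle at one end and a steel ring seat with the sphere at the other. Starts on the right half. Origin under the plate's middle; +x from handle to seat (away from the robot within 0.4 rad), z up
- handle (a point): grip point in the middle of the fin, at x -30 mm, 40 above the carrier's underside. The fin is 10 thick (y), 36 long (x), its top 53 above the underside; below 12 it has a foot 18 thick. Axes as the carrier's
- seat (a point): where the sphere's centre rests: x 40 mm, 20.4 above the carrier's underside. The seat is a ring 27 across at its foot, 24 across at its top (13 above the underside), dished to an inner edge 12 across; the sphere lies loose on that edge and rolls out if the carrier is tipped by more than about 30 degrees or jerked. Axes as the carrier's
- ball: loose white ceramic sphere, 22 mm across, 22 g, starting in the carrier's seat; its axes turn as it rolls, use its centre
- ball_center (a point): centre of the sphere
- penlight: white penlight, 13 x 123 x 15 mm, lying on the right half of the worktop; a bystander, leave it. Origin under its middle
- marking_pencil: red marking pencil, 6 x 124 x 7 mm, lying at the front edge on the right; a bystander, leave it. Origin under its middle
- mixing_slab: clear glass mixing slab, 60 x 90 x 10 mm, lying flat right of the middle gap; a bystander, leave it. Origin under its middle
- dappen_dish: small octagonal glass dish, 33 x 33 x 25 mm, right of the middle gap; a bystander, leave it. Origin under its middle
- bur_block: bur block with upright burs, 24 x 60 x 38 mm, right of the middle gap; behind it, and along the back of the right half, fixed equipment 110 to 130 mm high stands from 0.60 m ahead of the robot onward: keep a tilted hand clear of it; a bystander, leave it. Origin under its middle
- ligature_pack: flat white pack, 60 x 36 x 10 mm, at the right edge; a bystander, leave it. Origin under its middle
- cotton_roll: white cotton roll, 10 x 38 x 10 mm, front right; a bystander, leave it. Origin under its middle

How it is judged:
By the outcome, as a careful person would: the job done as asked, in the order asked, and still so for the second after the job is handed in, while the arm keeps its last pose, push and grip.
It also fails if it takes over 72 s, if anything falls off the work surface, if the arm or the gripper's body presses on something with over 40 N, if the wrist force passes 120 N, or if a joint passes its speed limit or range.

## Working session

There is one attempt and no reset: what is moved stays moved. The work goes in short steps, each a Python script; the robot and the scene stay as the last script left them, time stands still between calls to the robot, and variables do not carry over. Pictures are saved under pics/ and viewed, at most 10 in all, crops included, and the job is handed in when it is done.

```bash
ls; mkdir -p pics; cat > h.py <<'E'
import numpy as np, cv2
from cell import arm
from scipy.spatial.transform import Rotation as Ro
def rpy(R): return Ro.from_matrix(R).as_euler('xyz',degrees=True)
def cam(name):
    m=arm.camera_model(name)
    K=np.array([[m['fx'],0,m['cx']],[0,m['fy'],m['cy']],[0,0,1]])
    if 'R' in m: return K,np.array(m['R']),np.array(m['t'])
    p=np.array(arm.get_eef_pos()); R=Ro.from_euler('xyz',arm.get_ee_rot(),degrees=True).as_matrix()
    T=np.eye(4);T[:3,:3]=R;T[:3,3]=p
    M=np.linalg.inv(T@np.array(m['tool_from_camera']))
    return K,M[:3,:3],M[:3,3]
def ray(c,px):
    K,R,t=c
    d=R.T@np.linalg.inv(K)@np.array([px[1],px[0],1.]); o=-R.T@t
    return o,d/np.linalg.norm(d)
def atz(c,px,z):
    o,d=ray(c,px); return o+d*(z-o[2])/d[2]
def tri(obs):
    A=np.zeros((3,3));b=np.zeros(3);rs=[ray(c,p) for c,p in obs]
    for o,d in rs:
        P=np.eye(3)-np.outer(d,d);A+=P;b+=P@o
    X=np.linalg.solve(A,b)
    return X,[np.linalg.norm((np.eye(3)-np.outer(d,d))@(X-o)) for o,d in rs]
E
python3 - <<'E'
from h import *
ims={}
C={}
for n in ('scene','top'):
    C[n]=cam(n); ims[n]=arm.read_camera(n).copy(); cv2.imwrite(f'pics/{n}0.png',ims[n])
    print(n,C[n][0][0,0],-C[n][1].T@C[n][2])
for t in ['scanner','focus','slot','backdrop','backdrop_middle','carrier','handle','seat','ball_center']:
    o=[];s=[]
    for n in C:
        r=arm.mark_of(n,t)
        if r: o.append((C[n],r[0]['pixel'])); s.append((n,round(r[0]['score'],2),np.round(r[0]['pixel'],1).tolist(), len(r)))
    print(t,s,[a.round(4) for a in map(np.array,tri(o))] if len(o)==2 else '')
print(arm.get_time(), arm.get_ee_rot(), arm.camera_model('wrist'))
E
```

```text
pics
scene 571.9886641588238 [-0.16497042  0.68920222  1.16060013]
top 460.04811529703346 [ 0.3957139  -0.1200171   1.15905653]
scanner [('scene', 0.68, [332.7, 190.5], 1), ('top', 0.75, [215.3, 174.7], 1)] [array([0.5626, 0.2737, 0.0077]), array([0.0001, 0.0001])]
focus [('scene', 0.84, [313.5, 188.4], 2), ('top', 0.95, [207.6, 169.9], 1)] [array([0.5704, 0.263 , 0.0686]), array([0.0025, 0.0025])]
slot [('scene', 0.92, [309.0, 224.0], 1), ('top', 0.78, [217.0, 213.8], 1)] [array([0.5544, 0.1732, 0.0044]), array([0.0031, 0.0031])]
backdrop [('scene', 0.69, [234.5, 341.8], 2), ('top', 0.56, [247.8, 369.8], 2)] [array([ 0.4741, -0.2175,  0.0047]), array([0.0018, 0.0018])]
backdrop_middle [('scene', 0.89, [233.4, 341.9], 1), ('top', 0.65, [246.4, 370.6], 2)] [array([ 0.4768, -0.22  ,  0.0054]), array([0.0009, 0.0009])]
carrier [('scene', 0.71, [195.8, 378.4], 2), ('top', 0.78, [240.9, 445.6], 2)] [array([ 0.4857, -0.4091,  0.007 ]), array([0.0013, 0.0013])]
handle [('scene', 0.59, [191.4, 381.0], 3), ('top', 0.72, [244.9, 447.0], 1)] [array([ 0.4747, -0.4049,  0.0337]), array([0.0002, 0.0002])]
seat [('scene', 0.66, [183.8, 370.5], 1), ('top', 0.86, [220.2, 456.4], 1)] [array([ 0.5366, -0.4391,  0.0062]), array([0.0025, 0.0025])]
ball_center [('scene', 0.44, [180.2, 367.8], 1), ('top', 0.56, [220.0, 455.7], 1)] [array([ 0.5374, -0.4298,  0.0265]), array([0.0009, 0.0009])]
1.0 [1.79992989e+02 1.35288465e-03 2.46252293e+01] {'fx': 330.9751176522039, 'fy': 330.9751176522039, 'cx': 322.70721972653047, 'cy': 241.50899417835896, 'tool_from_camera': array([[-5.25161975e-04, -9.57974442e-01, -2.86853086e-01,
         7.23762923e-02],
       [ 9.99999748e-01, -6.40282308e-04,  3.07517149e-04,
         2.30156615e-04],
       [-4.78260525e-04, -2.86852853e-01,  9.57974536e-01,
        -1.18704941e-01],
       [ 0.00000000e+00,  0.00000000e+00,  0.00000000e+00,
         1.00000000e+00]])}
```

View pics/scene0.png

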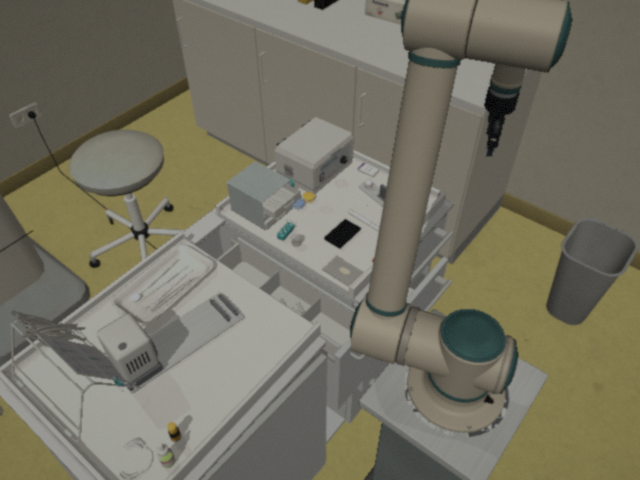

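View pics/top0.png

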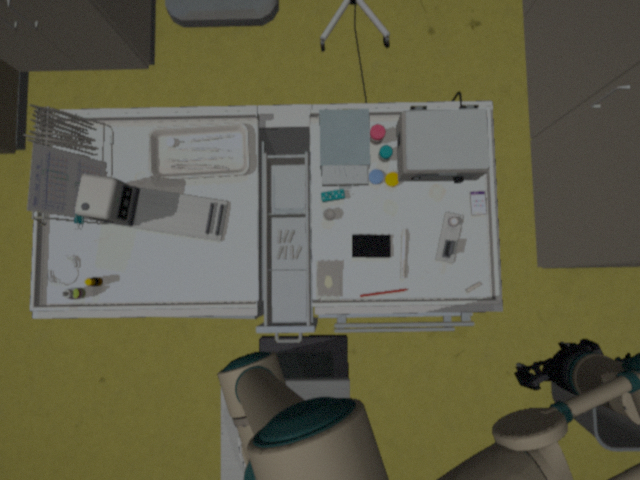

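Both pictures agree: scanner on the left (slot near [217,213] in top), black panel at [247,370], carrier at [240,447] with its ball end at about [220,455]. The network marks match these positions. Next I'll take close wrist views of each.

```bash
cat > look.py <<'E'
from h import *
import pickle
def look(tag,poss,yaw,names,masks=()):
    D={n:[] for n in names}; M={n:[] for n in masks}
    for i,p in enumerate(poss):
        arm.move_to(p,[180,0,yaw]); arm.pause(0.2)
        c=cam('wrist'); im=arm.read_camera('wrist').copy(); cv2.imwrite(f'pics/{tag}{i}.png',im)
        for n in names:
            r=arm.mark_of('wrist',n)
            if r and r[0]['score']>.3: D[n].append((c,r[0]['pixel']))
        for n in masks:
            r=arm.silhouettes('wrist',n)
            if r: M[n].append((c,r[0]['mask'],r[0]['score']))
    for n in names:
        if len(D[n])>1:
            X,e=tri(D[n]); print(n,len(D[n]),X.round(4),np.round(e,4))
    pickle.dump((D,M),open(tag+'.pkl','wb'))
    return D,M
E
python3 - <<'E'
from look import *
look('car',[[.44,-.38,.24],[.50,-.44,.24],[.44,-.44,.22]],0,['carrier','handle','seat','ball_center'],['ball','carrier'])
D,M=look('bd',[[.44,-.26,.22],[.48,-.19,.22]],0,['backdrop','backdrop_middle'],['backdrop'])
for c,m,s in M['backdrop']:
    ys,xs=np.nonzero(m); 
    cn=max(cv2.findContours(m.astype(np.uint8),0,2)[0],key=cv2.contourArea)[:,0]
    P=np.array([atz(c,(v,u),.012)[:2] for u,v in cn])*1000
    print('bd rect',s,cv2.minAreaRect(P.astype(np.float32)))
look('sc',[[.50,.16,.27],[.56,.22,.27],[.50,.22,.25]],0,['scanner','slot','focus'],['scanner'])
print(arm.get_time())
E
```

```text
carrier 3 [ 0.4939 -0.4193 -0.0222] [0.0003 0.0007 0.0007]
handle 3 [ 0.469  -0.4099  0.0466] [0.0004 0.001  0.0012]
seat 3 [ 0.5368 -0.4281  0.0309] [0.0007 0.0009 0.0014]
ball_center 2 [ 0.536  -0.4261  0.0071] [0.0009 0.0009]
backdrop 2 [ 0.4743 -0.2179 -0.0123] [0.0001 0.0001]
backdrop_middle 2 [ 4.786e-01 -2.198e-01  1.000e-04] [0.0004 0.0004]
bd rect 0.93 ((478.03448486328125, -220.13131713867188), (96.38052368164062, 59.01318359375), 88.66963195800781)
bd rect 0.92 ((478.47259521484375, -220.1263427734375), (95.13058471679688, 60.14634323120117), 88.73265075683594)
scanner 3 [ 0.5705  0.2731 -0.0028] [0.0008 0.0011 0.0014]
slot 3 [0.5536 0.1744 0.0142] [0.0005 0.002  0.0023]
focus 3 [0.5711 0.2699 0.0893] [0.0027 0.0019 0.0017]
9.8583
```

```bash
python3 - <<'E'
from h import *
a=cv2.imread('pics/sc1.png');b=cv2.imread('pics/sc0.png')
cv2.imwrite('pics/sc_m.png',np.hstack([cv2.resize(a,(400,300)),cv2.resize(b,(400,300))]))
E
```

```text
(no output)
```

View pics/sc1.png

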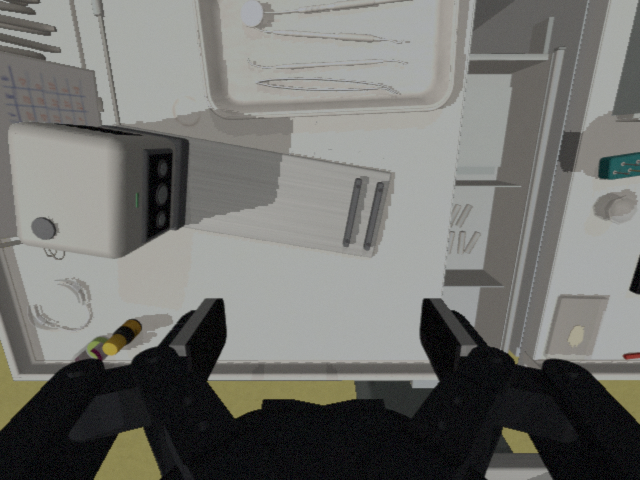

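View pics/car1.png

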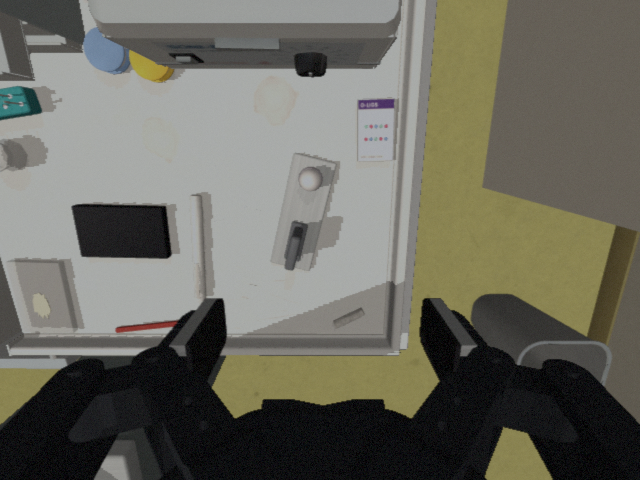

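Ribs are clear dark bars at about [213,353] and [214,374] in sc1. In car1 the carrier's fin is dark at about [245,297] and the ball sits in its seat at [179,311]. Next: fit the ribs and carrier from several views.

```bash
python3 - <<'E'
from h import *
import pickle
D,M=pickle.load(open('sc.pkl','rb'))
for i in range(3):
    c=D['slot'][i][0]; g=cv2.cvtColor(cv2.imread(f'pics/sc{i}.png'),6)
    K,R,t=c; s=np.array([.554,.1745,.02]); q=K@(R@s+t); q=q[:2]/q[2]
    m=np.zeros_like(g); 
    x0,y0=int(q[0]),int(q[1]); w=60
    m[y0-w:y0+w,x0-w:x0+w]=(g[y0-w:y0+w,x0-w:x0+w]<90)
    n,l,st,ce=cv2.connectedComponentsWithStats(m)
    rs=[]
    for k in range(1,n):
        if st[k,4]>150:
            cn=np.argwhere(l==k); P=np.array([atz(c,p,.020)[:2] for p in cn])*1000
            (cx,cy),sz,an=cv2.minAreaRect(P.astype(np.float32)); rs.append((np.round([cx,cy],1).tolist(),np.round(sz,1).tolist(),round(an,1),st[k,4]))
    print('view',i,q.round(),rs)
for n in D: print(n,[atz(c,p,{'scanner':0,'slot':.008,'focus':.08}[n])[:2].round(4).tolist() for c,p in D[n]])
D,M=pickle.load(open('car.pkl','rb'))
for n in D: print(n,[atz(c,p,{'carrier':0,'handle':.04,'seat':.0204,'ball_center':.0204}[n])[:2].round(4).tolist() for c,p in D[n]])
o=[]
for c,m,s in M['ball']:
    p=np.argwhere(m).mean(0); o.append((c,p)); print('ball',s,m.sum(),p.round(1),atz(c,p,.0204).round(4))
print(tri(o))
for c,m,s in M['carrier']:
    cn=np.argwhere(m); P=np.array([atz(c,p,.007)[:2] for p in cn])*1000
    print('car',s,cv2.minAreaRect(P.astype(np.float32)))
for i in range(3):   # fin: dark pixels
    c=D['handle'][i][0]; g=cv2.cvtColor(cv2.imread(f'pics/car{i}.png'),6)
    K,R,t=c; q=K@(R@np.array([.469,-.41,.045])+t); x0,y0=(q[:2]/q[2]).astype(int);w=35
    m=np.zeros_like(g); m[y0-w:y0+w,x0-w:x0+w]=g[y0-w:y0+w,x0-w:x0+w]<110
    n,l,st,ce=cv2.connectedComponentsWithStats(m); k=1+st[1:,4].argmax()
    P=np.array([atz(c,p,.053)[:2] for p in np.argwhere(l==k)])*1000
    print('fin',cv2.minAreaRect(P.astype(np.float32)),st[k,4])
def R45(a,ux,tilt): # ux: horizontal axis along panel (x), tilt: tool z = -Z cos + dir*sin
    pass
E
```

```text
view 0 [308. 161.] [([554.1, 184.6], [6.5, 78.2], 79.9, np.int32(292)), ([550.3, 160.3], [6.2, 77.9], 79.9, np.int32(245))]
view 1 [362. 214.] [([555.8, 185.7], [7.5, 78.2], 80.1, np.int32(343)), ([551.8, 161.3], [8.0, 77.5], 80.3, np.int32(373))]
view 2 [367. 163.] [([554.5, 185.6], [7.4, 78.2], 80.5, np.int32(356)), ([550.3, 161.5], [7.9, 78.3], 80.2, np.int32(405))]
scanner [[0.5699, 0.2728], [0.5714, 0.2736], [0.5706, 0.2712]]
slot [[0.5537, 0.1744], [0.552, 0.1716], [0.5531, 0.1759]]
focus [[0.5726, 0.271], [0.5672, 0.272], [0.5713, 0.2734]]
carrier [[0.4947, -0.417], [0.4984, -0.4212], [0.4954, -0.42]]
handle [[0.4677, -0.4105], [0.4667, -0.4083], [0.4685, -0.4103]]
seat [[0.5378, -0.4289], [0.5351, -0.427], [0.538, -0.4291]]
ball_center [[0.5342, -0.4244], [0.536, -0.4267]]
ball 0.96 496 [115.6 369.7] [ 0.5362 -0.427   0.0204]
ball 0.95 377 [179.1 310. ] [ 0.5364 -0.4269  0.0204]
ball 0.86 442 [117.4 306.1] [ 0.5356 -0.4263  0.0204]
(array([ 0.53604831, -0.42670951,  0.02017863]), [np.float64(0.00031251852916140823), np.float64(0.0003496635080111052), np.float64(0.0006370361553751946)])
car 0.81 ((497.09649658203125, -416.6931457519531), (46.92420959472656, 124.24221801757812), 75.71419525146484)
car 0.86 ((494.96710205078125, -416.0177001953125), (46.57461166381836, 128.076171875), 75.94635772705078)
car 0.6 ((496.4527587890625, -416.9759216308594), (46.96346664428711, 125.21903991699219), 76.44090270996094)
fin ((471.6385803222656, -407.3824157714844), (17.979114532470703, 41.53206253051758), 75.8884048461914) 822
fin ((474.8189392089844, -415.6506652832031), (22.359960556030273, 49.848426818847656), 76.2834243774414) 812
fin ((471.32025146484375, -413.7806396484375), (16.49250030517578, 43.476600646972656), 76.45500946044922) 891
```

```bash
cat > plan.py <<'E'
from h import *
def frame(yaw,sgn):  # tool z = sgn*ux*s - Z*s, tool y = lateral
    a=np.radians(yaw); u=np.array([np.cos(a),np.sin(a),0]); v=np.array([-np.sin(a),np.cos(a),0])
    z=(sgn*u-np.array([0,0,1]))/np.sqrt(2); return np.column_stack([np.cross(v,z),v,z]),u
BD=np.array([.4783,-.2201,.006]); R1,u1=frame(88.7,-1)
SL=np.array([.5528,.1732,.008]); R2,u2=frame(80.1,1)
FOC=SL+.1*u2; FOC[2]=.08
def tgt(cp): # cp: panel centre in tool frame at pick -> final TCP with panel bottom at bed
    return SL+[0,0,.048]-R2@cp
E
python3 - <<'E'
from plan import *
g=BD+.015*u1; g[2]=.032
print('det',np.linalg.det(R1))
for off in (0,.1):
    print(g-R1[:,2]*off, arm.ik(g-R1[:,2]*off,rpy(R1)))
cp=R1.T@(BD-g); f=tgt(cp); print('place',f)
for d in ([0,0,0],[0,0,.05],[0,0,.12],-R2[:,2]*.1): print(arm.ik(f+np.array(d),rpy(R2)))
pre=g-R1[:,2]*.1
if arm.ik(pre,rpy(R1)) is None or arm.ik(g,rpy(R1)) is None: raise SystemExit
arm.move_to(pre+[0,0,.08],rpy(R1)); arm.move_gripper(.77)
arm.line_to(pre); arm.line_to(g,v=.08)
f0=np.array(arm.get_wrist_force()); 
for z in np.arange(.031,.0195,-.001):
    p=g.copy();p[2]=z; arm.line_to(p,v=.03); arm.pause(.05)
    df=np.array(arm.get_wrist_force())-f0
    print(round(z,3),df.round(2),end=' ')
    if abs(df[2])>1.5: break
print(arm.get_time(),arm.get_eef_pos(),arm.get_opening())
cv2.imwrite('pics/pk.png',arm.read_camera('wrist'))
E
```

```text
det 1.0
[ 0.47864031 -0.20510386  0.032     ] [  -4.0977631    31.93788493  119.64921627  -66.5677185    50.33092292
 -128.12793631]
[ 0.48024455 -0.13441138  0.10271068] [   4.23898795   25.40067642  114.97095043  -54.41673106   59.92850229
 -137.18606655]
place [0.54832984 0.14758716 0.071     ]
[-17.6922105   29.34247779 114.21979084  54.64140154  59.20769868
 133.23833549]
[-17.6922105   24.82296557 111.72993874  51.56996985  63.42057736
 139.62763614]
[-17.6922105   19.32835861 107.344746    48.29061887  69.79223563
 147.8623077 ]
[-25.43917101  23.40805404 109.92350017  46.59547899  69.66928624
 138.36269347]
0.031 [-0.1   0.81  0.52] 0.03 [ 0.06 -0.03 -0.79] 0.029 [ 0.28 -0.26 -0.74] 0.028 [-0.44  0.13  0.57] 0.027 [-0.36 -0.23 -0.32] 0.026 [-0.45 -0.36  0.01] 0.025 [-0.51 -0.19  0.05] 0.024 [-0.32 -0.58 -0.78] Traceback (most recent call last):
  File "<stdin>", line 14, in <module>
cell.IKError: the arm cannot follow that straight line within its joint ranges
```

```bash
python3 - <<'E'
from plan import *
p0=np.array(arm.get_eef_pos()); print(arm.get_time(),p0,arm.get_ee_rot(),rpy(R1),arm.get_opening())
arm.move_gripper(0.0); print(arm.get_opening(),arm.get_gripper_force(),np.round(arm.get_wrist_force(),1))
p1=np.array(arm.get_eef_pos()); print(p1)
np.save('g.npy',p1)
arm.line_to(p1+[0,.0,.03],v=.06); arm.pause(.2)
print(arm.get_opening(),np.round(arm.get_wrist_force(),1))
c=cam('wrist'); cv2.imwrite('pics/pk.png',arm.read_camera('wrist'))
for n in ('scene','top'): arm.read_camera(n)
o=[]
for n in ('scene','top'):
    r=arm.mark_of(n,'backdrop_middle')
    if r: o.append((cam(n),r[0]['pixel'])); print(n,r[0]['score'])
print(tri(o) if len(o)==2 else '', arm.get_time())
E
```

```text
18.3583 [ 0.47861875 -0.20511051  0.02397299] [179.99598315 -44.99972279 -91.2998939 ] [180.  -45.  -91.3] 0.7712635678570091
0.653137717424271 62.78674364089966 [-0.4  1.1  3.8]
[ 0.47874311 -0.20522815  0.0244425 ]
0.6534413630498085 [-0.   0.9 -0.1]
top 0.56
 19.7167
```

View pics/pk.png

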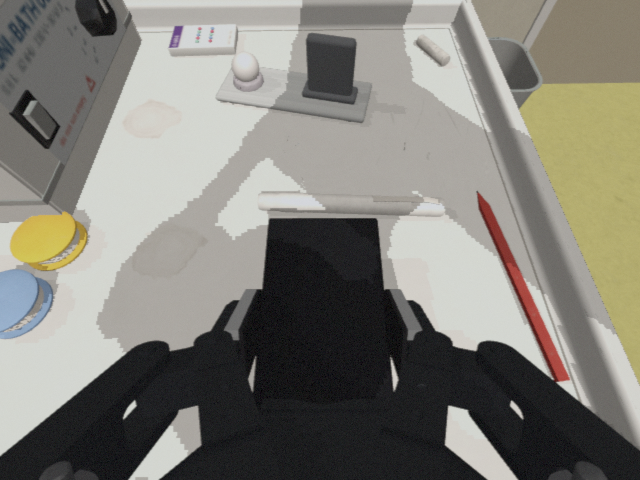

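The panel sits between the pads; its far edge runs from about [218,266] to [218,378]. I'll check that against the pixels predicted for a rigidly lifted panel, then go on.

```bash
cat >> plan.py <<'E'
def panel_px(c,cp,Rt,Rp,p,pts): # predicted pixels (row,col) of panel points (panel frame about centre); Rp: panel axes at pick in tool frame
    K,R,t=c; o=[]
    for q in pts:
        X=p+Rt@(cp+Rp@np.array(q)); y=K@(R@X+t); o.append((y[1]/y[2],y[0]/y[2]))
    return np.round(o,1)
Z=np.array([0,0,1.]); P1=np.column_stack([u1,np.cross(Z,u1),Z])
E
python3 - <<'E'
from plan import *
g=np.load('g.npy'); cp=R1.T@(BD-g); print('cp',cp)
c=cam('wrist'); p=np.array(arm.get_eef_pos())
print(panel_px(c,cp,R1,R1.T@P1,p,[(-.048,.029,.006),(-.048,-.029,.006),(-.048,.029,-.006),(-.048,-.029,-.006)]))
f=tgt(cp); print('place TCP',f)
# lift, transfer joint-space at height
arm.line_to(g+[0,.0,.17],v=.12)
q0=np.array(arm.get_qpos()); up=f+[0,0,.10]
q1=arm.ik(up,rpy(R2)); print(q0.round(1),q1)
arm.movej(q1); arm.pause(.3)
print(arm.get_time(),arm.get_eef_pos(),rpy(R2),arm.get_ee_rot(),arm.get_opening())
cv2.imwrite('pics/pl.png',arm.read_camera('wrist'))
arm.read_camera('scene');arm.read_camera('top')
o=[]
for n in ('scene','top'):
    r=arm.mark_of(n,'backdrop_middle')
    if r: o.append((cam(n),r[0]['pixel'])); print(n,r[0]['score'])
if len(o)==2: print(tri(o), 'expected',SL+[0,0,.148])
c=cam('wrist');p=np.array(arm.get_eef_pos())
print(panel_px(c,cp,R2,R1.T@P1,p,[(x,y,z) for z in (.006,-.006) for x in(-.048,.048) for y in (.029,-.029)]))
E
```

```text
cp [-0.00252043  0.0001056   0.0235612 ]
[[218.6 376.6]
 [218.6 267. ]
 [230.  373.6]
 [230.1 270.2]]
place TCP [0.54973322 0.15501397 0.07087807]
[  -4.1   17.   110.7  -52.6   62.7 -153. ] [-16.84893126  20.81311555 108.68869196  49.47477133  67.43182874
 146.04260712]
25.6333 [0.54969533 0.15502983 0.17087211] [-180.    45.   -99.9] [179.99903299  44.99961844 -99.89617245] 0.6530411454935847
scene 0.96
top 0.93
(array([0.55801196, 0.17111616, 0.14367813]), [np.float64(0.0012415908161302481), np.float64(0.001241590816130333)]) expected [0.5528 0.1732 0.156 ]
[[215.5 376.9]
 [215.4 267.5]
 [421.6 395.6]
 [421.4 248. ]
 [227.1 373.8]
 [227.  270.6]
 [421.4 390.2]
 [421.3 253.6]]
```

View pics/pl.png

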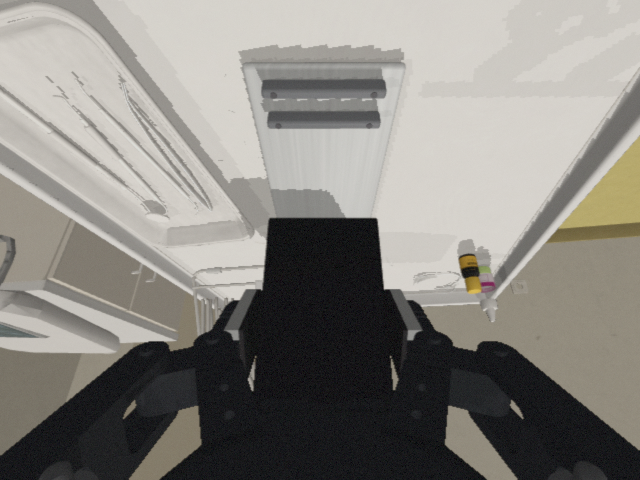

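The gripped panel matches the rigid prediction (edge at row ~218, cols 267–377). The ribs show at rows ~88 and ~118. I'll refine the slot from this view and then insert.

```bash
python3 - <<'E'
from plan import *
c=cam('wrist'); g=cv2.cvtColor(cv2.imread('pics/pl.png'),6)
m=np.zeros_like(g); m[72:135,250:395]=g[72:135,250:395]<90
n,l,st,_=cv2.connectedComponentsWithStats(m); cs=[]
for k in range(1,n):
    if st[k,4]>200:
        P=np.array([atz(c,p,.020)[:2] for p in np.argwhere(l==k)])*1000
        r=cv2.minAreaRect(P.astype(np.float32)); print(r); cs.append(r[0])
print('slot mid',np.mean(cs,0))
E
```

```text
((549.0633544921875, 154.42266845703125), (6.272859573364258, 76.49161529541016), 80.10311126708984)
((552.9298706054688, 177.92323303222656), (7.614517688751221, 77.01082611083984), 80.1088638305664)
slot mid [550.99661255 166.17295074]
```

```bash
python3 - <<'E'
from plan import *
c=cam('wrist'); g=cv2.cvtColor(cv2.imread('pics/pl.png'),6); K,R,t=c
print(dict(zip(range(74,132),g[74:132,300:350].mean(1).astype(int).tolist())))
for s,z in [(-.016,.008),(-.016,.02),(-.009,.02),(.009,.008),(.009,.02),(.016,.02)]:
    X=SL+s*u2; X[2]=z; y=K@(R@X+t); print(s,z,(y[:2]/y[2]).round(1))
E
```

```text
{74: 137, 75: 137, 76: 137, 77: 133, 78: 128, 79: 107, 80: 85, 81: 80, 82: 80, 83: 81, 84: 81, 85: 82, 86: 82, 87: 82, 88: 84, 89: 94, 90: 103, 91: 110, 92: 115, 93: 121, 94: 121, 95: 121, 96: 121, 97: 123, 98: 141, 99: 166, 100: 149, 101: 139, 102: 137, 103: 137, 104: 137, 105: 137, 106: 137, 107: 137, 108: 137, 109: 133, 110: 126, 111: 97, 112: 82, 113: 80, 114: 80, 115: 81, 116: 82, 117: 82, 118: 82, 119: 83, 120: 88, 121: 98, 122: 107, 123: 115, 124: 123, 125: 121, 126: 120, 127: 122, 128: 146, 129: 192, 130: 196, 131: 196}
-0.016 0.008 [322.4  76.7]
-0.016 0.02 [322.4  89. ]
-0.009 0.02 [322.4  98.5]
0.009 0.008 [322.4 108.7]
0.009 0.02 [322.4 120.6]
0.016 0.02 [322.4 128.4]
```

Predicted rib edges (76.7, 89, 98.5, 108.7, 120.6, 128.4) match the image, so the slot is confirmed. Inserting now.

```bash
python3 - <<'E'
from plan import *
g=np.load('g.npy'); cp=R1.T@(BD-g); f=tgt(cp)
arm.line_to(f+[0,0,.025],v=.08); arm.line_to(f+[0,0,.006],v=.04); arm.pause(.2)
f0=np.mean([arm.get_wrist_force() for _ in range(6)],0)
for dz in np.arange(.005,-.0055,-.001):
    arm.line_to(f+[0,0,dz],v=.03); arm.pause(.05)
    df=np.mean([arm.get_wrist_force() for _ in range(4)],0)-f0; print(round(dz,3),df.round(1).tolist())
    if df[2]>2.5 or np.linalg.norm(df)>6: break
print(arm.get_time(),arm.get_opening())
cv2.imwrite('pics/in.png',arm.read_camera('wrist'))
E
```

```text
0.005 [1.0, -0.6, -1.5]
0.004 [1.0, -0.2, -0.8]
0.003 [1.4, 0.3, -0.4]
0.002 [0.2, 0.2, 0.0]
0.001 [0.8, 0.2, -1.7]
0.0 [0.9, 0.3, 0.3]
-0.001 [0.4, -0.6, 5.3]
29.8917 0.6532826808202474
```

View pics/in.png

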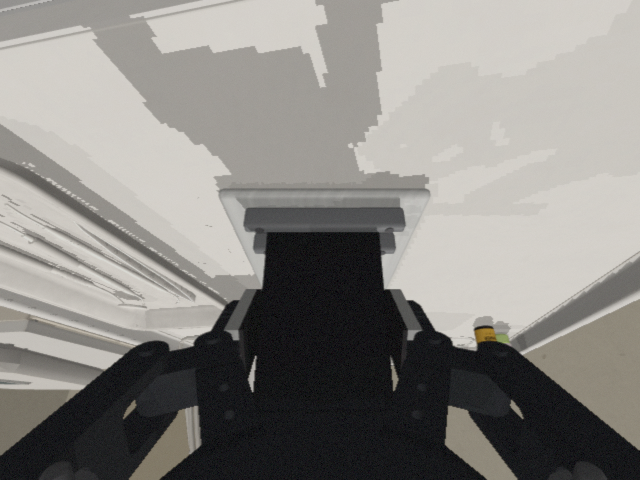

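Panel bottomed at the expected height, behind the near rib (rib at row ~218) and centred in y. Release and retreat.

```bash
python3 - <<'E'
from plan import *
p=np.array(arm.get_eef_pos())
arm.line_to(p+[0,0,.0007],v=.02)
arm.move_gripper(.85); arm.pause(.2)
p=np.array(arm.get_eef_pos())
arm.line_to(p-R2[:,2]*.03,v=.05)
arm.line_to(p-R2[:,2]*.09,v=.12)
cv2.imwrite('pics/rel.png',arm.read_camera('wrist'))
H=np.array([.4682,-.4098]); 
q=np.array(arm.get_eef_pos()); arm.line_to(q+[0,-.03,.10],v=.15)
arm.move_to([H[0],H[1],.22],[180,0,-14]); arm.move_gripper(.6); arm.pause(.2)
c=cam('wrist'); cv2.imwrite('pics/car9.png',arm.read_camera('wrist'))
for n in('handle','seat','ball_center'):
    r=arm.mark_of('wrist',n)
    if r: print(n,r[0]['score'],atz(c,r[0]['pixel'],.04 if n=='handle' else .0204).round(4))
r=arm.silhouettes('wrist','ball'); print('ball',atz(c,np.argwhere(r[0]['mask']).mean(0),.0204).round(4))
o=[]
for n in('scene','top'):
    arm.read_camera(n); r=arm.mark_of(n,'backdrop_middle')
    if r: o.append((cam(n),r[0]['pixel']));print(n,r[0]['score'])
if len(o)==2: print(tri(o),'exp',SL+[0,0,.048])
print(arm.get_time(),arm.get_qpos())
a=cv2.imread('pics/car9.png');b=cv2.imread('pics/rel.png')
cv2.imwrite('pics/m9.png',np.hstack([cv2.resize(a,(400,300)),cv2.resize(b,(400,300))]))
E
```

```text
handle 0.55 [ 0.4668 -0.4119  0.04  ]
seat 0.97 [ 0.5379 -0.427   0.0204]
ball_center 0.76 [ 0.5337 -0.4238  0.0204]
ball [ 0.536  -0.4267  0.0204]
scene 0.91
top 0.96
(array([0.55247263, 0.17212517, 0.05488171]), [np.float64(0.0024710660132338134), np.float64(0.002471066013233685)]) exp [0.5528 0.1732 0.056 ]
35.75 [-4.76036103e+01  2.10542403e+01  8.35997129e+01  2.86903492e-04
  7.53453221e+01  5.64036811e+01]
```

View pics/m9.png

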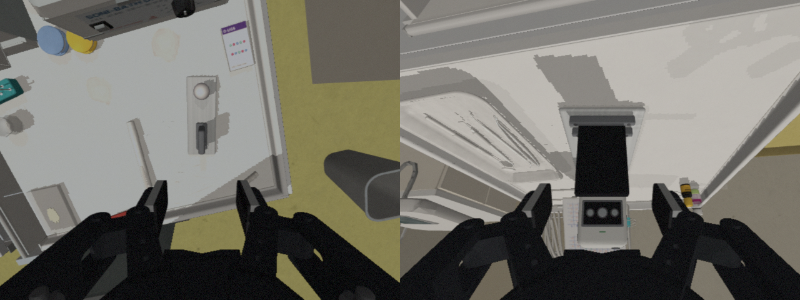

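The right half shows the panel standing in the slot in front of the scanner window; the left shows the carrier lined up with the gripper, ball seated. Grasp and lift.

```bash
cat >> plan.py <<'E'
def ballpos(n=1):
    c=cam('wrist'); im=arm.read_camera('wrist').copy(); r=arm.silhouettes('wrist','ball')
    return (c,np.argwhere(r[0]['mask']).mean(0) if r else None,im,r[0]['score'] if r else 0)
E
python3 - <<'E'
from plan import *
H=np.array([.4682,-.4098]); o=[180,0,-14]
arm.line_to([*H,.10],v=.12); arm.line_to([*H,.047],v=.06)
arm.move_gripper(0.0); arm.pause(.2)
print(arm.get_opening(),arm.get_gripper_force(),arm.get_eef_pos())
c,px,im,s=ballpos(); print('before',px)
arm.line_to([*H,.067],v=.03); arm.pause(.2)
c,px,im,s=ballpos(); print('lift',px,atz(c,px,.0404),arm.get_wrist_force())
cv2.imwrite('pics/lift.png',im); print(arm.get_time())
E
```

```text
0.11110533224861156 59.063841104507446 [ 0.4683119  -0.40990458  0.04739412]
before [150.17351598 322.4456621 ]
lift [150.18990826 322.33807339] [ 0.53544229 -0.4270227   0.0404    ] [-0.05331058 -0.89830709 -2.38516942]
39.8
```

```bash
python3 - <<'E'
from plan import *
H=np.array([.4682,-.4098]); yaw=80.1-90; a=np.radians(yaw)
T=FOC+[-.07*np.cos(a),-.07*np.sin(a),.027]; print('FOC',FOC,'T',T)
up=T.copy(); up[2]=.21
assert arm.ik(T,[180,0,yaw]) is not None and arm.ik(up,[180,0,yaw]) is not None
arm.line_to([*H,.21],v=.07)
arm.line_to(up,[180,0,yaw],v=.12)
arm.line_to(T,v=.05); arm.pause(.4)
c,px,im,s=ballpos(); X=atz(c,px,.08); print('ball',px,X,'FOC err',X-FOC,arm.get_eef_pos(),arm.get_ee_rot())
cv2.imwrite('pics/fin.png',im)
for n in('scene','top'):
    arm.read_camera(n)
for t in ('ball_center','backdrop_middle'):
    ob=[]
    for n in('scene','top'):
        r=arm.mark_of(n,t)
        if r: ob.append((cam(n),r[0]['pixel']))
    if len(ob)==2: print(t,tri(ob))
print(arm.get_time())
E
```

```text
FOC [0.56999291 0.27171093 0.08      ] T [0.50103526 0.28374597 0.107     ]
ball [150.42152466 322.56008969] [0.56930159 0.27124636 0.08      ] FOC err [-6.91323102e-04 -4.64567999e-04  1.38777878e-17] [0.50105575 0.28373615 0.10701302] [-1.79998203e+02 -1.53933033e-03 -9.90259748e+00]
backdrop_middle (array([0.55300567, 0.17515571, 0.05987357]), [np.float64(0.0034288205914714985), np.float64(0.0034288205914715228)])
50.9333
```

View pics/fin.png

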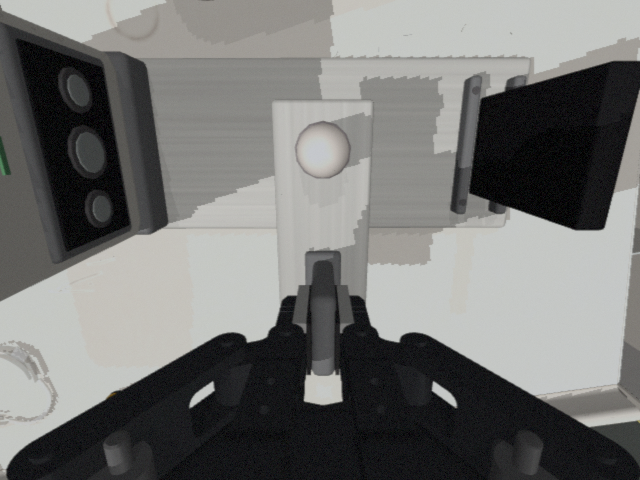

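The ball is seated at [150,322], in line with the window's middle lens (row ~151), between the window and the upright backdrop. It sits within 1 mm of the focus, so I'm handing in.

```bash
python3 -c "
from cell import arm
print(arm.hand_in())"
```

```text
the job is handed in; nothing more can be done
None
```

The job is handed in: the backdrop stands released in the slot, and the arm holds the carrier level with the sphere in its seat, within about 1 mm horizontally of the measured focus and at 80 mm by the tool height; no bystander was deliberately touched, but I did not re-check each one at the end.

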